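Fetch the flat tin from behind the jars

ROBOT

A 6-joint arm with a two-finger parallel gripper is mounted at the origin on a cart in front of the work surface, level with it; the furniture and walls round the work are solid. World frame = base frame: x ahead of the robot, y to its left, z up, the work surface at z = 0. Lengths are in m, angles in rad, forces in N, time in s.
With the tool pointing down it reaches from about 0.375 to 0.9 m from the base axis. Payload 3.1 kg.
Tool frame: the origin (TCP) lies where the fingers leave the gripper's body, on its centre line; the fingertips stand 70 mm ahead of it and the grasp point (between the pads) lies 51 mm ahead of it; z points along the fingers, y is the line along which they close (so a half turn about z gives the same grasp; the last joint's range is limited). The gripper opens to 87 mm and grips with 3 to 60 N. Pads are 19 mm wide; open, the fingers measure 117 mm over their backs; the gripper's body (75 mm by 190 mm) begins 51 mm behind the grasp point.
Start: joints at [1.071, 0.527, 1.433, -0, 1.181, -0.178], TCP at [0.197, 0.593, 0.292] pointing down, gripper open.
Joint ranges: [-3.08, 3.08], [-0.75, 2.2], [0.22, 2.44], [-1.43, 4.57], [0, 2.65], [-2.85, 2.85]. Speed limits (rad/s): [2.79, 2.79, 3.14, 3.14, 3.14, 3.14].

INTERFACE

Orientations are given as a unit quaternion [x, y, z, w].
In Python, from rig import robot gives the robot as it stands.
- The arm moves only by the tool send_rows, never from a script. Its argument "deltas" is text: rows parted by semicolons, each of 7 numbers parted by spaces: the shift along the tool's x, y, z in mm, then the turn, a rotation vector about the tool's x, y, z in degrees, then the opening, from 0 (shut) to 1 (fully open). A call has 1 to 10 rows; each row shifts and turns the commanded pose from where the row before left it, along the tool's axes as they then stand; what a row does not reach is not made up. A row lasts 1/8 s, in which the tool goes at most 62.5 mm and 10.7 degrees, less where a joint would pass 70% of its speed; a pose out of reach is approached as far as the arm can. A call is refused whole if a number of a shift passes 62.5 or a number of a turn 10.7, either way. A call with a gripper value outside its range is refused whole. The fingers move at their own pace and stop on an object; "newtons" is the grip in N (left out, the last holds). Time passes only in rows, so rows that do not move let the fingers close. It gives the time, the measured TCP pose, the force, the opening and the grip force at its end, in the units of the state.
- robot.get_obs(): the state, without advancing time (a new reading comes with each control period).
- robot.camera(name): name is "side" or "top"; returns a dict with "image" (400x640x3 uint8, red, green, blue), "depth" (400x640 float32, m along the optical axis (not along the pixel's ray), 0 where there is no reading), "fovy" (degrees; the focal length in pixels is half the picture's height over the tangent of half this angle, whatever the lens; pixels are square), "cx", "cy" (the principal point, pixels), "k1" (the pictures are not rectified: a ray, as slopes to the right and down, at radius r is drawn at 1 + k1 r^2 times it, then the intrinsics apply), "rvec" (rotation vector, rad) and "tvec" (3), from world to camera coordinates, as OpenCV has them. Camera axes: x right, y down, z forward; pixel columns grow to the right and rows downward; lengths in m; the calibration is good to about 2 mm. A picture is of the moment at which its call begins.
- robot.hand_in(): hands the job in; it is judged then, once.
Trained networks look in the newest picture that a camera, given by its name, has taken for a name from the list of things; names that differ only in an ending like _2 or _b are one class to them, and where a whole thing is asked for, a point or a joint stands for the part that bears it (a point fixed in the world has none). Each returns a list of dicts, best first, with "p" (0 to 1); they miss things now and then, are a little off and sometimes report something else, mostly with a low value. They report only what shows in the picture. A call takes as long as a camera call.
- robot.find_in(camera, thing): "box" ([left, top, right, bottom] in pixels, round what is visible of it).
- robot.cut_out(camera, thing): "region" (400x640 bool, what is visible of it) and "box" ([left, top, right, bottom] in pixels, round what is visible of it).
The state is a dict: "time": time; "q": joint angles; "joint_velocities": joint speeds; "joint_torque": joint torques, N m; "position": TCP position; "tool_rot": TCP orientation; "ft_force": force on the tool from outside, world axes, zero at the start; "moment": the same for the moment, N m; "grip_width": finger opening in m; "grip_force": force on a finger pad.
Only numpy, scipy, OpenCV 4.12 (cv2) and the standard library are available. Lean on these libraries where they do the work, as an engineer would, in place of code of your own. Each camera call takes 0.05 s, during which the arm holds its last target. There are 200 camera calls.

TASK

The flat tin for lunch lies at the back of the low wooden tray, with the salt shaker, the slim spice jar and the stout spice jar standing close in front of it. Stand those three upright on the bare worktop beside the tray (off its left or right end), then lay the flat tin, label up, in the middle of the chopping board, and only then put each of the three back upright in the very compartment it came from. Do not tip them over, and leave the yoghurt tub, the espresso cup and the round tin where they are.

Things in the scene. Friction and masses are not known exactly. Their poses are not given: they have to be found in the camera images.
- larder_tray: Low wooden tray, fixed, 144 x 206 mm (its x, y). Origin on the worktop under the middle jar compartment; x points back to the tin bay. Floor 8, ribs 16, end boards 30 mm above the worktop. Three jar compartments in the front row: x -33 to 27 mm, 62 mm wide, centred at y -66, 0, 66 mm. Tin bay behind a 4 mm rib: x 31 to 99, y -57 to 57 mm. Ends at y -108 and 108 mm.
- board: Brown chopping board fixed flat on the worktop, 230 mm (its x) by 330 mm (its y), 16 mm thick. Origin at the centre of its underside, on the worktop.
- salt_shaker: Salt shaker, grey and clear with a domed grey top, round, 44 mm in diameter up to 74 mm, then narrowing to 34 mm; 90 mm tall, about 0.1 kg. Origin at the centre of its underside, z up. Starts upright in one of the three jar compartments (which one varies).
- slim_jar: Slim spice jar, green label, dark ribbed screw cap, round, straight, 40 mm in diameter (cap 41 mm, from 84 mm up), 105 mm tall, about 0.11 kg. Origin at the centre of its underside, z up. Starts upright in one of the three jar compartments (which one varies).
- stout_jar: Stout spice jar, clear and white with a white flip-top cap, round, 46 mm in diameter (cap also 46 mm, from 77 mm up), 98 mm tall, about 0.11 kg. Origin at the centre of its underside, z up. Starts upright in one of the three jar compartments (which one varies).
- flat_tin: Closed flat oblong tin, gold with a dark blue label on top, 63 x 105 mm (its x, y; body 60 x 100 mm), 26 mm tall, 0.15 kg. Origin at the centre of its underside, z up. Starts flat in the tin bay, long sides along the tray's y; the three in front stand 3 to 15 mm from its front side and are taller, so no finger fits there until they are gone.
- yoghurt_tub: Yoghurt tub, white with a foil lid, 72 mm wide, 71 mm tall, at the back of the worktop. A bystander: leave it. Origin at the centre of its underside.
- espresso_cup: White espresso cup, red inside, 62 mm by 92 mm with its handle, 51 mm tall, at the back of the worktop. A bystander: leave it. Origin under its middle.
- round_tin: Closed round food tin, 57 mm in diameter, 72 mm tall, at the back of the worktop. A bystander: leave it. Origin at the centre of its underside.

How it is judged:
On the way, in this order (a step that is already met when the one before it is completed fails the run):
1. the salt shaker, slim jar and stout jar all stand upright and released on the bare worktop beside the tray (height (world z) of salt_shaker between -0.005 and 0.005 m and angle between each of salt_shaker, slim_jar, stout_jar's own z axis and vertical below 0.1 rad and linear speed of each of salt_shaker, slim_jar, stout_jar below 0.03 m/s and (y of salt_shaker in the frame of larder_tray above 0.12 m or y of salt_shaker in the frame of larder_tray below -0.12 m) and contact force between the fingers and salt_shaker below 0.05 N and height (world z) of slim_jar between -0.005 and 0.005 m and (y of slim_jar in the frame of larder_tray above 0.12 m or y of slim_jar in the frame of larder_tray below -0.12 m) and contact force between the fingers and slim_jar below 0.05 N and height (world z) of stout_jar between -0.005 and 0.005 m and (y of stout_jar in the frame of larder_tray above 0.12 m or y of stout_jar in the frame of larder_tray below -0.12 m) and contact force between the fingers and stout_jar below 0.05 N), for 0.2 s.
2. the flat tin lies released in the middle of the board while the three still stand beside the tray (all of step 1 and horizontal distance between flat_tin and board below 0.03 m and height (world z) of flat_tin between 0.012 and 0.02 m and angle between flat_tin's own z axis and vertical below 0.1 rad and linear speed of flat_tin below 0.02 m/s and angular speed of flat_tin below 0.2 rad/s and contact force between the fingers and flat_tin below 0.05 N), for 0.2 s.
At the end, for the whole second after the job is handed in: The flat tin lies flat and at rest on the chopping board, its centre within 30 mm of the board's centre, and the salt shaker, slim jar and stout jar each stand upright and at rest on the tray floor in the compartment they came from (within 28 mm of where each stood) (horizontal distance between flat_tin and board below 0.03 m and height (world z) of flat_tin between 0.012 and 0.02 m and angle between each of flat_tin, salt_shaker, slim_jar, stout_jar's own z axis and vertical below 0.1 rad and linear speed of each of flat_tin, salt_shaker, slim_jar, stout_jar below 0.02 m/s and angular speed of each of flat_tin, salt_shaker, slim_jar, stout_jar below 0.2 rad/s and contact force between the fingers and flat_tin below 0.05 N and distance of each of salt_shaker, slim_jar, stout_jar from where it was at the start of the episode below 0.028 m and height (world z) of salt_shaker between 0.005 and 0.011 m and height (world z) of slim_jar between 0.005 and 0.011 m and height (world z) of stout_jar between 0.005 and 0.011 m); the robot touches nothing.
It fails at once if the yoghurt tub is pushed from its place (more than 25 mm) (distance of yoghurt_tub from where it was at the start of the episode above 0.025 m).
It fails at once if the espresso cup is pushed from its place (more than 25 mm) (distance of espresso_cup from where it was at the start of the episode above 0.025 m).
It fails at once if the round tin is pushed from its place (more than 25 mm) (distance of round_tin from where it was at the start of the episode above 0.025 m).
It fails at once if the shaker or a jar is tipped over (angle between any of salt_shaker, slim_jar, stout_jar's own z axis and vertical above 0.6 rad).
It also fails if it takes over 144 s, if anything falls off the work surface, if the arm or the gripper's body presses on something with over 40 N, if the wrist force passes 120 N, or if a joint passes its speed limit or range.

## Working session

There is one attempt and no reset: what is moved stays moved. The work goes in short steps, Python scripts to look and compute and a tool call to move; the robot and the scene stay as the last step left them, time stands still between calls to the robot, and variables do not carry over. Pictures are saved under pics/ and viewed, at most 14 in all, crops included, and the job is handed in when it is done.

Besides the shell and the picture viewer there is one more tool, called by a JSON object that holds its "api" and its "payload". send_rows: Moves the arm, as the interface text tells. Its arguments: {"type":"object","properties":{"deltas":{"type":"string"},"newtons":{"type":"number"}},"required":["deltas"]}

```bash
mkdir -p pics; ls; cat > h.py <<'E'
import numpy as np, cv2
from rig import robot
from scipy.spatial.transform import Rotation as R
def world(c, mask=None):
    d=c["depth"]; f=200/np.tan(np.radians(c["fovy"])/2)
    v,u=np.nonzero((d>0) if mask is None else (mask&(d>0)))
    K=np.array([[f,0,c["cx"]],[0,f,c["cy"]],[0,0,1.]])
    p=np.stack([u,v],1).astype(np.float64)[:,None]
    n=cv2.undistortPoints(p,K,np.array([c["k1"],0,0,0,0.]))[:,0]
    z=d[v,u]; P=np.c_[n*z[:,None],z]
    M=cv2.Rodrigues(np.array(c["rvec"],float))[0]
    return (P-np.array(c["tvec"]))@M
E
python3 - <<'E'
from h import *
for n in("top","side"):
    c=robot.camera(n); cv2.imwrite(f"pics/{n}0.png",c["image"][:,:,::-1])
    for t in["salt_shaker","slim_jar","stout_jar","flat_tin","larder_tray","board","yoghurt_tub","espresso_cup","round_tin"]:
        for r in robot.cut_out(n,t)[:2]:
            w=world(c,r["region"])
            if len(w)<5: print(n,t,r["p"],r["box"]);continue
            zt=np.percentile(w[:,2],97); top=w[w[:,2]>zt-.006]
            print(n,t,round(r["p"],2),np.round(r["box"]),len(w),"zt",round(zt,3),"topmean",np.round(top.mean(0),3),"lo",np.round(np.percentile(w,2,axis=0),3),"hi",np.round(np.percentile(w,98,axis=0),3))
print(robot.get_obs())
E
```

```text
pics
top salt_shaker 0.52 [230. 228. 247. 243.] 200 zt 0.1 topmean [0.494 0.114 0.097] lo [0.476 0.096 0.043] hi [0.513 0.124 0.1  ]
top slim_jar 0.58 [202. 230. 230. 249.] 338 zt 0.117 topmean [0.493 0.182 0.114] lo [0.476 0.161 0.023] hi [0.514 0.198 0.117]
top stout_jar 0.83 [255. 227. 273. 246.] 342 zt 0.11 topmean [0.496 0.047 0.107] lo [0.477 0.024 0.03 ] hi [0.517 0.068 0.11 ]
top flat_tin 0.85 [220. 202. 259. 227.] 808 zt 0.036 topmean [0.557 0.121 0.032] lo [0.526 0.073 0.028] hi [0.586 0.169 0.036]
top larder_tray 0.85 [201. 200. 281. 255.] 2328 zt 0.032 topmean [0.527 0.099 0.034] lo [0.455 0.013 0.004] hi [0.596 0.22  0.034]
top board 0.71 [354. 184. 445. 309.] 9761 zt 0.021 topmean [ 0.478 -0.316  0.017] lo [ 0.322 -0.426  0.012] hi [ 0.637 -0.206  0.021]
top yoghurt_tub 0.8 [330. 131. 358. 158.] 605 zt 0.074 topmean [ 0.747 -0.159  0.071] lo [ 0.709 -0.193  0.   ] hi [ 0.781 -0.128  0.074]
top round_tin 0.87 [260. 136. 286. 162.] 467 zt 0.074 topmean [0.74  0.037 0.071] lo [0.711 0.007 0.001] hi [0.764 0.064 0.074]
side salt_shaker 0.59 [344. 248. 363. 281.] 245 zt 0.09
[... 1681 characters left out ...]
array([ 1.07150778e+00,  5.27474291e-01,  1.43268558e+00, -1.61342398e-05,
        1.18141583e+00, -1.78477891e-01]), 'joint_velocities': array([ 9.78629016e-04, -4.62575660e-04,  7.21728894e-04, -1.39792925e-03,
       -6.37426213e-04,  1.76894327e-05]), 'joint_torque': array([-9.35470871e-05, -4.40022218e+01, -1.76986009e+01,  6.33704429e-02,
        5.05703338e-02, -2.37641024e-05]), 'position': array([0.19703757, 0.59310725, 0.29226881]), 'tool_rot': array([1.59715319e-01, 9.87163116e-01, 5.51591261e-06, 9.85758940e-06]), 'ft_force': array([-0.73580846,  0.10451214,  0.53684538]), 'moment': array([0.03359698, 0.00439204, 0.00113397]), 'grip_force': 0.0, 'grip_width': 0.08686623561262273}
```

```bash
python3 - <<'E'
from h import *
a=cv2.imread("pics/top0.png"); cv2.imwrite("pics/top0c.png",cv2.resize(a[110:330,150:470],None,fx=2.5,fy=2.5,interpolation=cv2.INTER_CUBIC))
a=cv2.imread("pics/side0.png"); cv2.imwrite("pics/side0c.png",cv2.resize(a[140:340,200:460],None,fx=3,fy=3,interpolation=cv2.INTER_CUBIC))
E
```

```text
(no output)
```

View pics/top0c.png

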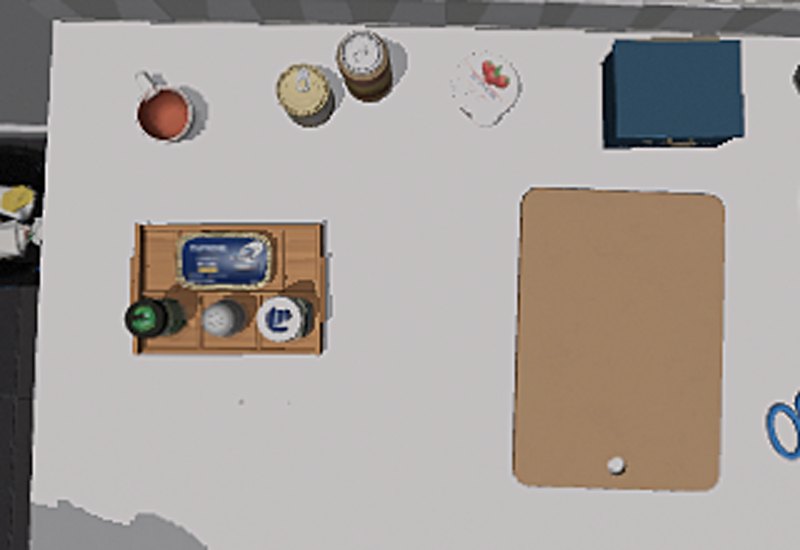

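View pics/side0c.png

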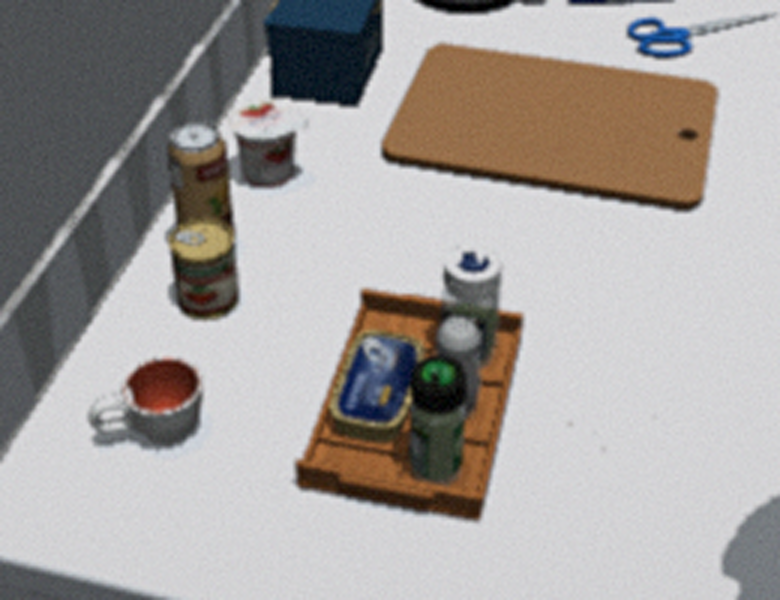

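```bash
python3 - <<'E'
from h import *
# tops by depth + tray/board orientation, from both cams
for n in("top","side"):
    c=robot.camera(n)
    w=world(c); 
    for t,(x,y,z) in dict(salt=(.494,.118,.098),slim=(.493,.185,.113),stout=(.496,.05,.106)).items():
        m=(np.hypot(w[:,0]-x,w[:,1]-y)<.032)&(w[:,2]>z-.014)
        s=w[m]; b=(np.percentile(s,1,axis=0)+np.percentile(s,99,axis=0))/2
        print(n,t,m.sum(),"mid",np.round(b[:2],4),"ext",np.round(np.ptp(s,axis=0),3),"ztop",round(np.percentile(s[:,2],90),3))
    for t in("flat_tin","larder_tray","board"):
        r=robot.cut_out(n,t)[0]; s=world(c,r["region"])
        k=s
        if t=="flat_tin":k=s[s[:,2]>.027]
        if t=="board":k=s[abs(s[:,2]-.016)<.008]
        q=cv2.minAreaRect((k[:,:2]*1000).astype(np.float32)); print(n,t,np.round(q[0]),np.round(q[1]),round(q[2],1))
E
```

```text
top salt 139 mid [0.4926 0.1122] ext [0.034 0.031 0.015] ztop 0.098
top slim 230 mid [0.4929 0.1814] ext [0.041 0.04  0.02 ] ztop 0.116
top stout 273 mid [0.496  0.0464] ext [0.046 0.044 0.02 ] ztop 0.109
top flat_tin [556. 120.] [ 60. 103.] 1.3Traceback (most recent call last):
  File "<stdin>", line 11, in <module>
IndexError: list index out of range
```

```bash
python3 - <<'E'
from h import *
for n in("side","top"):
    c=robot.camera(n)
    w=world(c); 
    for t,(x,y,z) in dict(salt=(.494,.118,.098),slim=(.493,.186,.113),stout=(.496,.051,.106)).items():
        m=(np.hypot(w[:,0]-x,w[:,1]-y)<.032)&(w[:,2]>z-.008)
        s=w[m]; b=(np.percentile(s,1,axis=0)+np.percentile(s,99,axis=0))/2
        print(n,t,m.sum(),"mid",np.round(b[:2],4),"ext",np.round(np.ptp(s,axis=0),3),"ztop",round(np.percentile(s[:,2],90),3))
    for t in("flat_tin","larder_tray","board"):
      for r in robot.cut_out(n,t)[:1]:
        s=world(c,r["region"]); k=s
        if t=="flat_tin":k=s[s[:,2]>.027]
        if t=="board":k=s[abs(s[:,2]-.016)<.008]
        if t=="larder_tray":k=s[s[:,2]<.035]
        q=cv2.minAreaRect((k[:,:2]*1000).astype(np.float32)); print(n,t,np.round(q[0]),np.round(q[1]),round(q[2],1))
E
```

```text
side salt 87 mid [0.4929 0.1194] ext [0.028 0.027 0.008] ztop 0.097
side slim 232 mid [0.493  0.1868] ext [0.04  0.042 0.01 ] ztop 0.114
side stout 215 mid [0.4958 0.0523] ext [0.044 0.045 0.011] ztop 0.107
side flat_tin [554. 138.] [ 70. 137.] 11.5
side larder_tray [528. 105.] [154. 250.] 1.9
side board [ 479. -313.] [239. 333.] 89.9
top salt 114 mid [0.494 0.113] ext [0.031 0.029 0.011] ztop 0.099
top slim 214 mid [0.4929 0.1818] ext [0.038 0.04  0.013] ztop 0.116
top stout 259 mid [0.4959 0.0464] ext [0.043 0.044 0.012] ztop 0.109
top flat_tin [556. 120.] [ 60. 103.] 1.3
top larder_tray [525. 118.] [142. 214.] 1.4
top board [ 480. -317.] [231. 331.] 89.1
```

{"api": "send_rows", "payload": {"deltas": "0 0 0 0 0 10 1;0 0 0 0 0 10 1;0 0 0 0 0 10 1;0 0 0 0 0 10 1;0 0 0 0 0 10 1;0 0 0 0 0 10 1;0 0 0 0 0 10.3 1;0 0 0 0 0 0 1", "newtons": 15}}

```text
time: 2.55
position: [0.197, 0.5931, 0.2923]
tool_rot: [0.698, 0.716, 0.0, 0.0]
ft_force: [1.0, 0.2, 0.0]
grip_width: 0.0869
grip_force: 0.0
```

```bash
cat >> h.py <<'E'
def go(*targets):
    o=robot.get_obs(); p=o["position"]; M=R.from_quat(o["tool_rot"])
    print("t",round(o["time"],2),"pos",np.round(p,4),"yaw_y",np.round(np.degrees(np.arctan2(*M.as_matrix()[[1,0],1])),2),"zax",np.round(M.as_matrix()[:,2],3),"w",round(o["grip_width"],4),"F",np.round(o["ft_force"],1),"gf",round(o["grip_force"],1))
    for t in targets: print(t,"->",np.round(M.inv().apply(np.array(t)-p)*1000,1))
E
python3 -c "
from h import *
go((.496,.0495,.25),(.496,.0495,.127))
c=robot.camera('side');w=world(c)
# tray height profile along x at y~.04 .. and .2 behind
for yy in(.05,.12,.2):
  for x in np.arange(.58,.606,.003):
    s=w[(abs(w[:,1]-yy)<.02)&(abs(w[:,0]-x)<.0015)]; print(yy,round(x,3),np.round(np.median(s[:,2]),3) if len(s) else None,end=' ')
  print()
"
```

```text
t 2.55 pos [0.197  0.5931 0.2923] yaw_y 1.44 zax [ 0. -0. -1.] w 0.0869 F [1.  0.2 0. ] gf 0.0
(0.496, 0.0495, 0.25) -> [-550.9  285.2   42.3]
(0.496, 0.0495, 0.127) -> [-550.9  285.2  165.3]
0.05 0.58 0.008 0.05 0.583 0.008 0.05 0.586 0.009 0.05 0.589 0.009 0.05 0.592 0.012 0.05 0.595 0.016 0.05 0.598 0.013 0.05 0.601 None 0.05 0.604 -0.001 
0.12 0.58 0.03 0.12 0.583 0.03 0.12 0.586 0.032 0.12 0.589 None 0.12 0.592 0.018 0.12 0.595 0.015 0.12 0.598 0.013 0.12 0.601 -0.0 0.12 0.604 0.001 
0.2 0.58 0.009 0.2 0.583 0.009 0.2 0.586 0.009 0.2 0.589 0.012 0.2 0.592 0.015 0.2 0.595 0.014 0.2 0.598 0.0 0.2 0.601 -0.0 0.2 0.604 -0.001
```

Back rib is 16 mm, so tin grip with tips at ~20 mm is clear. Going to the stout jar.

{"api": "send_rows", "payload": {"deltas": "-55 28 4 0 0 0 1;-55 28 4 0 0 0 1;-55 28 4 0 0 0 1;-55 29 4 0 0 0 1;-55 29 4 0 0 0 1;-55 29 4 0 0 0 1;-55 29 4 0 0 0 1;-55 29 4 0 0 0 1;-55 28 5 0 0 0 1;-56 28 5 0 0 0 1"}}

```text
time: 3.85
position: [0.4956, 0.0471, 0.2504]
tool_rot: [0.698, 0.716, 0.0, 0.0]
ft_force: [1.2, 0.3, 0.3]
grip_width: 0.0873
grip_force: 0.0
```

```bash
python3 -c "
from h import *
go((.496,.0495,.127))"
```

```text
t 3.85 pos [0.4956 0.0471 0.2504] yaw_y 1.47 zax [ 0.001  0.    -1.   ] w 0.0873 F [1.2 0.3 0.3] gf 0.0
(0.496, 0.0495, 0.127) -> [  2.4   0.4 123.4]
```

{"api": "send_rows", "payload": {"deltas": "0 0 40 0 0 0 1;0 0 40 0 0 0 1;0 0 30 0 0 0 1;0 0 13 0 0 0 1;0 0 0 0 0 0 1;0 0 0 0 0 0 0;0 0 0 0 0 0 0;0 0 0 0 0 0 0;0 0 0 0 0 0 0;0 0 0 0 0 0 0"}}

```text
time: 5.1
position: [0.4949, 0.0491, 0.1275]
tool_rot: [0.699, 0.715, 0.0, 0.0]
ft_force: [-0.4, -0.7, 1.7]
grip_width: 0.0457
grip_force: 14.9
```

```bash
python3 -c "
from h import *
go((.496,-.155,.119))"
```

```text
t 5.1 pos [0.4949 0.0491 0.1275] yaw_y 1.32 zax [ 0.001 -0.    -1.   ] w 0.0457 F [-0.4 -0.7  1.7] gf 14.9
(0.496, -0.155, 0.119) -> [-204.    -3.6    8.5]
```

{"api": "send_rows", "payload": {"deltas": "0 0 -15 0 0 0 0;0 0 -35 0 0 0 0;-30 0 -10 0 0 0 0;-48 0 0 0 0 0 0;-48 0 0 0 0 0 0;-48 0 0 0 0 0 0;-30 0 0 0 0 0 0;0 0 0 0 0 0 0;0 0 30 0 0 0 0;0 0 25 0 0 0 0"}}

```text
time: 6.35
position: [0.4988, -0.1537, 0.1323]
tool_rot: [0.699, 0.715, 0.0, -0.0]
ft_force: [0.2, 0.6, -1.0]
grip_width: 0.0457
grip_force: 14.9
```

```bash
python3 -c "
from h import *
go((.495,-.155,.1195))"
```

```text
t 6.35 pos [ 0.4988 -0.1537  0.1323] yaw_y 1.35 zax [-0.     0.001 -1.   ] w 0.0457 F [ 0.2  0.6 -1. ] gf 14.9
(0.495, -0.155, 0.1195) -> [-1.2 -3.8 12.8]
```

{"api": "send_rows", "payload": {"deltas": "0 0 8 0 0 0 0;0 0 3.5 0 0 0 0;0 0 1 0 0 0 0;0 0 0 0 0 0 0;0 0 0 0 0 0 1;0 0 0 0 0 0 1;0 0 0 0 0 0 1;0 0 -30 0 0 0 1;0 0 -50 0 0 0 1;0 0 -30 0 0 0 1"}}

```text
time: 7.6
position: [0.4997, -0.1551, 0.2319]
tool_rot: [0.699, 0.715, 0.0, 0.001]
ft_force: [0.6, -0.7, -0.2]
grip_width: 0.0861
grip_force: 0.0
```

```bash
python3 -c "
from h import *
go((.4935,.116,.25),(.4935,.116,.124))"
```

```text
t 7.6 pos [ 0.4997 -0.1551  0.2319] yaw_y 1.32 zax [ 0.002 -0.001 -1.   ] w 0.0861 F [ 0.6 -0.7 -0.2] gf 0.0
(0.4935, 0.116, 0.25) -> [ 2.712e+02  1.000e-01 -1.850e+01]
(0.4935, 0.116, 0.124) -> [ 2.713e+02 -2.000e-01  1.075e+02]
```

{"api": "send_rows", "payload": {"deltas": "45 0 0 0 0 0 1;55 0 0 0 0 0 1;55 0 0 0 0 0 1;55 0 0 0 0 0 1;45 0 0 0 0 0 1;16 0 0 0 0 0 1;0 0 0 0 0 0 1;0 0 40 0 0 0 1;0 0 40 0 0 0 1;0 0 25 0 0 0 1"}}

```text
time: 8.85
position: [0.4928, 0.1141, 0.1232]
tool_rot: [0.7, 0.714, -0.001, -0.0]
ft_force: [-0.2, -0.0, 0.1]
grip_width: 0.0875
grip_force: 0.0
```

{"api": "send_rows", "payload": {"deltas": "0 0 0 0 0 0 1;0 0 0 0 0 0 0;0 0 0 0 0 0 0;0 0 0 0 0 0 0;0 0 0 0 0 0 0;0 0 0 0 0 0 0"}}

```text
time: 9.6
position: [0.493, 0.1162, 0.125]
tool_rot: [0.699, 0.715, 0.0, 0.0]
ft_force: [0.6, 0.8, 1.3]
grip_width: 0.0446
grip_force: 0.0
```

```bash
python3 -c "
from h import *
go((.4935,-.10,.116))"
```

```text
t 9.6 pos [0.493  0.1162 0.125 ] yaw_y 1.34 zax [ 0. -0. -1.] w 0.0446 F [0.6 0.8 1.3] gf 0.0
(0.4935, -0.1, 0.116) -> [-216.1   -4.6    9. ]
```

{"api": "send_rows", "payload": {"deltas": "0 0 0 0 0 0 0;0 0 0 0 0 0 0;0 0 -20 0 0 0 0;0 0 -40 0 0 0 0;-40 0 0 0 0 0 0;-50 0 0 0 0 0 0;-50 0 0 0 0 0 0;-46 0 0 0 0 0 0;-30 0 0 0 0 0 0;0 0 0 0 0 0 0"}}

```text
time: 10.85
position: [0.4982, -0.102, 0.1846]
tool_rot: [0.7, 0.714, 0.0, 0.0]
ft_force: [-0.9, 0.6, -0.9]
grip_width: 0.036
grip_force: 14.8
```

{"api": "send_rows", "payload": {"deltas": "0 0 35 0 0 0 0;0 0 20 0 0 0 0;0 0 8 0 0 0 0;0 0 3.5 0 0 0 0;0 0 1 0 0 0 0;0 0 0 0 0 0 0"}}

```text
time: 11.6
position: [0.4983, -0.0999, 0.1178]
tool_rot: [0.699, 0.715, 0.0, 0.001]
ft_force: [0.1, -0.2, -0.4]
grip_width: 0.0362
grip_force: 14.8
```

```bash
python3 -c "
from h import *
go((.493,-.10,.117))"
```

```text
t 11.6 pos [ 0.4983 -0.0999  0.1178] yaw_y 1.33 zax [ 0.001 -0.    -1.   ] w 0.0362 F [ 0.1 -0.2 -0.4] gf 14.8
(0.493, -0.1, 0.117) -> [-0.  -5.3  0.8]
```

```bash
python3 - <<'E'
from h import *
c=robot.camera("side"); a=c["image"][:,:,::-1]
cv2.imwrite("pics/s1.png",cv2.resize(a[120:320,250:450],None,fx=3,fy=3,interpolation=cv2.INTER_CUBIC))
E
```

```text
(no output)
```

View pics/s1.png

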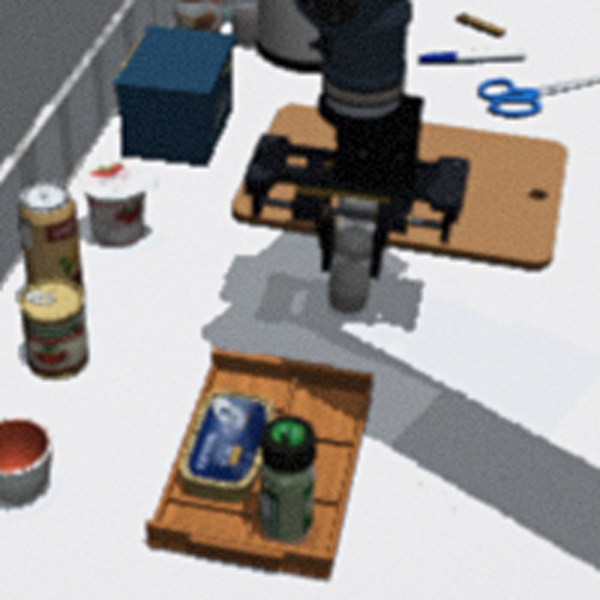

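{"api": "send_rows", "payload": {"deltas": "0 0 1 0 0 0 0;0 0 0.5 0 0 0 0;0 0 0 0 0 0 0"}}

```text
time: 12.02
position: [0.4984, -0.1002, 0.1167]
tool_rot: [0.699, 0.715, 0.0, 0.001]
ft_force: [-0.6, -0.0, 4.4]
grip_width: 0.0354
grip_force: 15.2
```

```bash
python3 - <<'E'
from h import *
go()
c=robot.camera("side")
for r in robot.cut_out("side","salt_shaker")[:1]:
    w=world(c,r["region"]); print(r["p"],r["box"],np.percentile(w,[2,10,50,90,98],axis=0).round(3))
    for z in np.arange(0,.1,.01):
        s=w[abs(w[:,2]-z)<.005]
        if len(s): print(round(z,2),len(s),s[:,:2].mean(0).round(4),np.ptp(s[:,0]).round(3))
E
```

```text
t 12.03 pos [ 0.4984 -0.1002  0.1167] yaw_y 1.32 zax [ 0.002 -0.001 -1.   ] w 0.0354 F [-0.6 -0.   4.4] gf 15.2
0.84 [362.3, 195.4, 374.3, 226.0] [[ 0.479 -0.103  0.004]
 [ 0.483 -0.095  0.013]
 [ 0.496 -0.086  0.048]
 [ 0.511 -0.078  0.085]
 [ 0.517 -0.076  0.089]]
0.0 11 [ 0.4987 -0.091 ] 0.047
0.01 34 [ 0.4965 -0.0828] 0.037
0.02 42 [ 0.4962 -0.0819] 0.039
0.03 39 [ 0.4976 -0.0813] 0.04
0.04 51 [ 0.4969 -0.0833] 0.04
0.05 49 [ 0.4971 -0.0852] 0.037
0.06 41 [ 0.4974 -0.0877] 0.033
0.07 33 [ 0.4952 -0.0878] 0.032
0.08 50 [ 0.4957 -0.09  ] 0.031
0.09 38 [ 0.4973 -0.0978] 0.024
```

{"api": "send_rows", "payload": {"deltas": "0 0 0 0 0 0 1;0 0 0 0 0 0 1;0 0 0 0 0 0 1;0 0 -30 0 0 0 1;0 0 -50 0 0 0 1;30 0 -35 0 0 0 1;50 0 0 0 0 0 1;55 0 0 0 0 0 1;55 0 0 0 0 0 1;55 0 0 0 0 0 1"}}

```text
time: 13.38
position: [0.492, 0.1467, 0.2307]
tool_rot: [0.699, 0.715, -0.0, -0.0]
ft_force: [1.4, -0.5, -0.0]
grip_width: 0.0869
grip_force: 0.0
```

{"api": "send_rows", "payload": {"deltas": "30 1 0 0 0 0 1;10 0 0 0 0 0 1;0 0 0 0 0 0 1;0 0 40 0 0 0 1;0 0 40 0 0 0 1;0 0 22 0 0 0 1;0 0 0 0 0 0 1;0 0 0 0 0 0 0;0 0 0 0 0 0 0;0 0 0 0 0 0 0"}}

```text
time: 14.62
position: [0.4929, 0.1851, 0.1298]
tool_rot: [0.699, 0.715, 0.001, 0.001]
ft_force: [-1.2, 0.7, -0.3]
grip_width: 0.0643
grip_force: 0.0
```

{"api": "send_rows", "payload": {"deltas": "0 0 0 0 0 0 0;0 0 0 0 0 0 0;0 0 0 0 0 0 0;0 0 0 0 0 0 0"}}

```text
time: 15.12
position: [0.4925, 0.1852, 0.1289]
tool_rot: [0.699, 0.715, 0.0, 0.0]
ft_force: [0.7, 0.7, 2.0]
grip_width: 0.0402
grip_force: 15.0
```

```bash
python3 -c "
from h import *
go((.4935,-.045,.12))
c=robot.camera('side')
for r in robot.cut_out('side','salt_shaker')[:1]:
    w=world(c,r['region']); print(r['p'],np.percentile(w,[2,50,98],axis=0).round(3))
"
```

```text
t 15.12 pos [0.4925 0.1852 0.1289] yaw_y 1.33 zax [ 0.  0. -1.] w 0.0402 F [0.7 0.7 2. ] gf 15.0
(0.4935, -0.045, 0.12) -> [-230.1   -4.3    8.9]
```

{"api": "send_rows", "payload": {"deltas": "0 0 -20 0 0 0 0;0 0 -40 0 0 0 0;-40 0 0 0 0 0 0;-50 0 0 0 0 0 0;-50 0 0 0 0 0 0;-50 0 0 0 0 0 0;-40 0 0 0 0 0 0;0 0 0 0 0 0 0;0 0 35 0 0 0 0;0 0 20 0 0 0 0"}}

```text
time: 16.48
position: [0.4967, -0.0439, 0.1325]
tool_rot: [0.699, 0.715, -0.0, -0.001]
ft_force: [0.5, 0.1, -0.5]
grip_width: 0.0401
grip_force: 15.0
```

{"api": "send_rows", "payload": {"deltas": "0 0 8 0 0 0 0;0 0 4 0 0 0 0;0 0 1.5 0 0 0 0;0 0 0 0 0 0 0"}}

```text
time: 16.98
position: [0.4981, -0.0448, 0.1209]
tool_rot: [0.699, 0.715, 0.0, 0.001]
ft_force: [0.3, 0.1, -1.3]
grip_width: 0.0397
grip_force: 15.0
```

{"api": "send_rows", "payload": {"deltas": "0 0 1 0 0 0 0;0 0 0 0 0 0 0"}}

```text
time: 17.23
position: [0.4982, -0.0449, 0.1208]
tool_rot: [0.699, 0.715, 0.001, 0.001]
ft_force: [-1.3, 1.3, 7.8]
grip_width: 0.0402
grip_force: 15.0
```

{"api": "send_rows", "payload": {"deltas": "0 0 -0.5 0 0 0 1;0 0 0 0 0 0 1;0 0 0 0 0 0 1;0 0 -30 0 0 0 1;0 0 -50 0 0 0 1;50 0 -30 0 0 0 1;55 0 0 0 0 0 1;30 0 0 0 0 0 1;0 0 0 0 0 0 1;0 0 0 0 0 0 1"}}

```text
time: 18.48
position: [0.4946, 0.0897, 0.2296]
tool_rot: [0.699, 0.715, -0.0, 0.0]
ft_force: [0.7, 0.7, 0.1]
grip_width: 0.0869
grip_force: 0.0
```

```bash
python3 - <<'E'
from h import *
S={}
for n in("side","top"):
    c=robot.camera(n)
    cv2.imwrite(f"pics/{n}2.png",cv2.resize(c["image"][120:320,150:450,::-1],None,fx=2.5,fy=2.5,interpolation=cv2.INTER_CUBIC))
    for t in("salt_shaker","slim_jar","stout_jar","flat_tin"):
      for r in robot.cut_out(n,t)[:1]:
        s=world(c,r["region"]);k=s[s[:,2]>np.percentile(s[:,2],95)-.006]
        if t=="flat_tin": k=s[(s[:,2]>.026)&(s[:,2]<.04)]
        q=cv2.minAreaRect((k[:,:2]*1000).astype(np.float32))
        print(n,t,round(r["p"],2),"mid",((k.min(0)+k.max(0))/2).round(3),"zr",np.percentile(s[:,2],[2,95]).round(3),np.round(q[0]),np.round(q[1]),round(q[2],1))
go((.556,.122,.23),(.556,.122,.091))
E
```

```text
side salt_shaker 0.46 mid [ 0.499 -0.101  0.089] zr [0.022 0.09 ] [ 500. -102.] [ 8. 10.] 29.5
side slim_jar 0.97 mid [0.492 0.032 0.17 ] zr [0.005 0.105] [482.  31.] [ 36. 183.] 11.9
side stout_jar 0.46 mid [ 0.499 -0.121  0.082] zr [0.031 0.083] [ 497. -123.] [31. 32.] 10.3
side flat_tin 0.92 mid [0.556 0.125 0.031] zr [0.014 0.033] [556. 125.] [ 63. 107.] 3.3
top salt_shaker 0.58 mid [ 0.499 -0.104  0.089] zr [0.031 0.091] [ 498. -103.] [27. 26.] 46.1
top slim_jar 0.61 mid [ 0.498 -0.047  0.107] zr [0.038 0.109] [499. -47.] [38. 37.] 46.2
top stout_jar 0.75 mid [ 0.5   -0.156  0.1  ] zr [0.053 0.102] [ 500. -156.] [43. 43.] 46.6
top flat_tin 0.63 mid [0.556 0.116 0.032] zr [0.027 0.035] [543. 110.] [53. 95.] 29.0
t 18.98 pos [0.4946 0.0898 0.2298] yaw_y 1.29 zax [-0. -0. -1.] w 0.0869 F [ 0.4 -0.2  0.3] gf 0.0
(0.556, 0.122, 0.23) -> [30.8 62.1 -0.2]
(0.556, 0.122, 0.091) -> [ 30.8  62.1 138.8]
```

View pics/side2.png

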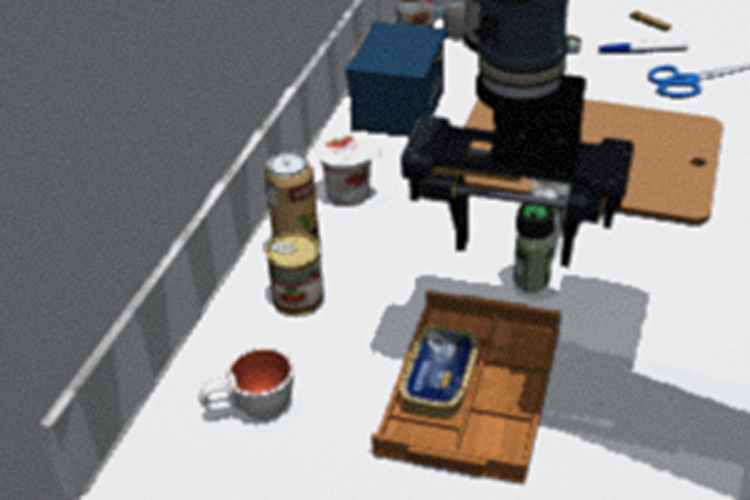

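{"api": "send_rows", "payload": {"deltas": "31 40 0 0 0 0 1;0 22 0 0 0 0 1;0 0 0 0 0 0 1;0 0 45 0 0 0 1;0 0 45 0 0 0 1;0 0 30 0 0 0 1;0 0 18 0 0 0 1;0 0 0 0 0 0 1;0 0 0 0 0 0 0;0 0 0 0 0 0 0", "newtons": 25}}

```text
time: 20.23
position: [0.5566, 0.1226, 0.0931]
tool_rot: [0.699, 0.715, 0.001, 0.001]
ft_force: [-0.2, -0.3, 0.5]
grip_width: 0.0744
grip_force: 0.0
```

{"api": "send_rows", "payload": {"deltas": "0 0 0 0 0 0 0;0 0 0 0 0 0 0;0 0 0 0 0 0 0;0 0 0 0 0 0 0"}}

```text
time: 20.72
position: [0.5562, 0.1226, 0.0925]
tool_rot: [0.699, 0.715, 0.0, 0.0]
ft_force: [-1.1, 0.8, 5.5]
grip_width: 0.0597
grip_force: 25.0
```

```bash
python3 -c "
from h import *
go((.479,-.315,.30))
"
```

```text
t 20.73 pos [0.5562 0.1226 0.0925] yaw_y 1.32 zax [ 0.001  0.    -1.   ] w 0.0597 F [-1.1  0.8  5.5] gf 25.0
(0.479, -0.315, 0.3) -> [-435.7  -87.  -207.6]
```

{"api": "send_rows", "payload": {"deltas": "0 0 -15 0 0 0 0;0 0 -50 0 0 0 0;0 0 -50 0 0 0 0;0 0 -50 0 0 0 0;-30 -8 0 0 0 0 0;-48 -9 0 0 0 0 0;-48 -9 0 0 0 0 0;-48 -9 0 0 0 0 0;-48 -9 0 0 0 0 0;-48 -9 0 0 0 0 0"}}

```text
time: 21.98
position: [0.5082, -0.1499, 0.2571]
tool_rot: [0.699, 0.715, -0.0, -0.0]
ft_force: [0.2, 0.9, -1.1]
grip_width: 0.0593
grip_force: 25.0
```

{"api": "send_rows", "payload": {"deltas": "-48 -9 0 0 0 0 0;-48 -9 0 0 0 0 0;-40 -9 0 0 0 0 0;-29 -7 0 0 0 0 0;0 0 0 0 0 0 0;0 0 50 0 0 0 0;0 0 50 0 0 0 0;0 0 35 0 0 0 0;0 0 12 0 0 0 0;0 0 0 0 0 0 0"}}

```text
time: 23.22
position: [0.479, -0.3136, 0.1097]
tool_rot: [0.699, 0.715, 0.0, -0.001]
ft_force: [1.0, -0.1, -1.8]
grip_width: 0.0595
grip_force: 25.0
```

```bash
python3 -c "
from h import *
go((.479,-.315,.10))
"
```

```text
t 23.23 pos [ 0.479  -0.3136  0.1097] yaw_y 1.36 zax [-0.001  0.001 -1.   ] w 0.0595 F [ 1.  -0.1 -1.8] gf 25.0
(0.479, -0.315, 0.1) -> [-1.4  0.   9.7]
```

{"api": "send_rows", "payload": {"deltas": "0 0 6 0 0 0 0;0 0 2.5 0 0 0 0;0 0 1 0 0 0 0;0 0 0 0 0 0 0"}}

```text
time: 23.72
position: [0.4789, -0.3145, 0.1006]
tool_rot: [0.699, 0.715, 0.0, 0.0]
ft_force: [0.5, 1.1, -1.3]
grip_width: 0.0596
grip_force: 25.0
```

{"api": "send_rows", "payload": {"deltas": "0 0 1 0 0 0 0;0 0 0 0 0 0 0"}}

```text
time: 23.98
position: [0.4789, -0.3145, 0.1005]
tool_rot: [0.699, 0.715, -0.0, 0.0]
ft_force: [-1.1, 2.4, 6.2]
grip_width: 0.0597
grip_force: 25.0
```

{"api": "send_rows", "payload": {"deltas": "0 0 0 0 0 0 1;0 0 0 0 0 0 1;0 0 0 0 0 0 1;0 0 -30 0 0 0 1;0 0 -50 0 0 0 1;30 0 -50 0 0 0 1;50 5 0 0 0 0 1;55 7 0 0 0 0 1;55 7 0 0 0 0 1;55 6 0 0 0 0 1"}}

```text
time: 25.22
position: [0.4983, -0.0673, 0.2293]
tool_rot: [0.699, 0.715, 0.0, 0.0]
ft_force: [-0.4, 0.5, 0.2]
grip_width: 0.087
grip_force: 0.0
```

{"api": "send_rows", "payload": {"deltas": "25 0 0 0 0 0 1;0 0 0 0 0 0 1;0 0 0 0 0 0 1"}}

```text
time: 25.6
position: [0.498, -0.0445, 0.2293]
tool_rot: [0.699, 0.715, -0.0, 0.0]
ft_force: [0.5, 0.0, 0.0]
grip_width: 0.0869
grip_force: 0.0
```

```bash
python3 - <<'E'
from h import *
c=robot.camera("top")
cv2.imwrite("pics/top3.png",cv2.resize(c["image"][120:320,170:450,::-1],None,fx=2.5,fy=2.5,interpolation=cv2.INTER_CUBIC))
r=robot.cut_out("top","flat_tin")[0]; s=world(c,r["region"]); print(r["p"],((s.min(0)+s.max(0))/2).round(3),np.percentile(s[:,2],[5,50,95]).round(3))
go((.498,-.045,.12))
E
```

```text
0.96 [ 0.477 -0.316  0.03 ] [0.036 0.04  0.043]
t 25.7 pos [ 0.498  -0.0451  0.2293] yaw_y 1.24 zax [ 0. -0. -1.] w 0.0868 F [-0.1 -0.3 -0.3] gf 0.0
(0.498, -0.045, 0.12) -> [ 1.000e-01 -0.000e+00  1.093e+02]
```

View pics/top3.png

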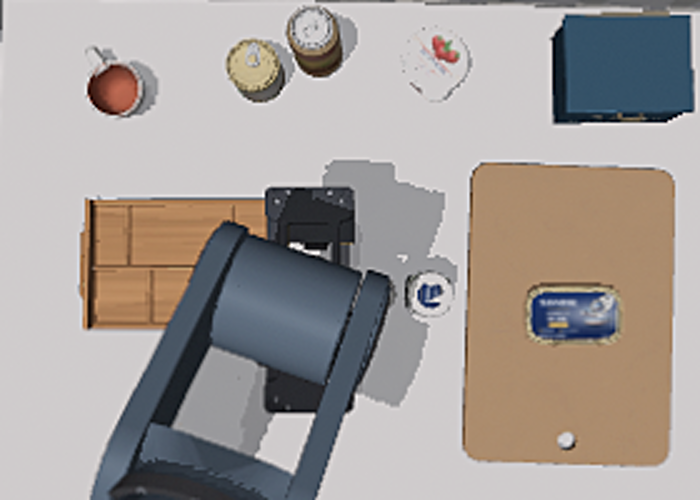

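{"api": "send_rows", "payload": {"deltas": "0 0 45 0 0 0 1;0 0 40 0 0 0 1;0 0 23 0 0 0 1;0 0 0 0 0 0 1;0 0 0 0 0 0 0;0 0 0 0 0 0 0;0 0 0 0 0 0 0;0 0 0 0 0 0 0;0 0 0 0 0 0 0;0 0 0 0 0 0 0", "newtons": 15}}

```text
time: 26.95
position: [0.4977, -0.0438, 0.1213]
tool_rot: [0.699, 0.715, 0.0, 0.0]
ft_force: [-0.4, -1.0, 1.1]
grip_width: 0.0401
grip_force: 15.0
```

```bash
python3 -c "
from h import *
go((.4925,.1852,.129))
"
```

```text
t 26.95 pos [ 0.4977 -0.0438  0.1213] yaw_y 1.33 zax [ 0. -0. -1.] w 0.0401 F [-0.4 -1.   1.1] gf 15.0
(0.4925, 0.1852, 0.129) -> [ 2.291e+02  1.000e-01 -7.700e+00]
```

{"api": "send_rows", "payload": {"deltas": "0 0 -20 0 0 0 0;0 0 -45 0 0 0 0;40 0 0 0 0 0 0;50 0 0 0 0 0 0;50 0 0 0 0 0 0;50 0 0 0 0 0 0;39 0 0 0 0 0 0;0 0 0 0 0 0 0;0 0 30 0 0 0 0;0 0 20 0 0 0 0"}}

```text
time: 28.2
position: [0.4919, 0.1842, 0.1353]
tool_rot: [0.699, 0.715, -0.001, -0.0]
ft_force: [-0.9, -0.0, -1.6]
grip_width: 0.0404
grip_force: 15.0
```

{"api": "send_rows", "payload": {"deltas": "0 0 4 0 0 0 0;0 0 2 0 0 0 0;0 0 0.5 0 0 0 0;0 0 0 0 0 0 0"}}

```text
time: 28.7
position: [0.4928, 0.185, 0.1304]
tool_rot: [0.699, 0.715, 0.001, 0.0]
ft_force: [-0.4, 0.3, -1.9]
grip_width: 0.0401
grip_force: 15.0
```

{"api": "send_rows", "payload": {"deltas": "0 0 1 0 0 0 0;0 0 0 0 0 0 0"}}

```text
time: 28.95
position: [0.4927, 0.1852, 0.1294]
tool_rot: [0.699, 0.715, 0.0, 0.0]
ft_force: [-0.5, -0.4, 1.3]
grip_width: 0.0401
grip_force: 15.0
```

{"api": "send_rows", "payload": {"deltas": "0 0 0 0 0 0 1;0 0 0 0 0 0 1;0 0 0 0 0 0 1;0 0 -30 0 0 0 1;0 0 -50 0 0 0 1;-30 0 -21 0 0 0 1;-50 0 0 0 0 0 1;-55 0 0 0 0 0 1;-55 0 0 0 0 0 1;-55 0 0 0 0 0 1"}}

```text
time: 30.2
position: [0.4979, -0.0615, 0.2298]
tool_rot: [0.699, 0.715, 0.0, 0.0]
ft_force: [1.0, 0.4, -0.6]
grip_width: 0.0871
grip_force: 0.0
```

{"api": "send_rows", "payload": {"deltas": "-40 0 0 0 0 0 1;0 0 0 0 0 0 1;0 0 0 0 0 0 1"}}

```text
time: 30.58
position: [0.4984, -0.0993, 0.2295]
tool_rot: [0.699, 0.715, -0.0, -0.001]
ft_force: [0.3, 0.2, -0.5]
grip_width: 0.0869
grip_force: 0.0
```

```bash
python3 -c "
from h import *
go((.4984,-.1002,.1167))
"
```

```text
t 30.57 pos [ 0.4984 -0.0993  0.2295] yaw_y 1.29 zax [-0.001  0.001 -1.   ] w 0.0869 F [ 0.3  0.2 -0.5] gf 0.0
(0.4984, -0.1002, 0.1167) -> [-1.000e+00  1.000e-01  1.128e+02]
```

{"api": "send_rows", "payload": {"deltas": "-1 0 45 0 0 0 1;0 0 40 0 0 0 1;0 0 28 0 0 0 1;0 0 0 0 0 0 1;0 0 0 0 0 0 0;0 0 0 0 0 0 0;0 0 0 0 0 0 0;0 0 0 0 0 0 0;0 0 0 0 0 0 0;0 0 0 0 0 0 0"}}

```text
time: 31.82
position: [0.499, -0.1009, 0.1168]
tool_rot: [0.699, 0.715, 0.0, 0.0]
ft_force: [0.2, -0.1, 0.4]
grip_width: 0.0361
grip_force: 14.9
```

{"api": "send_rows", "payload": {"deltas": "0 0 0 0 0 0 0;0 0 -20 0 0 0 0;0 0 -45 0 0 0 0;0 0 0 0 0 0 0"}}

```text
time: 32.33
position: [0.5006, -0.1015, 0.1842]
tool_rot: [0.699, 0.715, 0.001, 0.003]
ft_force: [-0.0, -0.2, -1.8]
grip_width: 0.0361
grip_force: 14.8
```

```bash
python3 -c "
from h import *
go((.493,.1162,.125))
"
```

```text
t 32.33 pos [ 0.5006 -0.1015  0.1842] yaw_y 1.33 zax [ 0.006 -0.003 -1.   ] w 0.0361 F [-0.  -0.2 -1.8] gf 14.8
(0.493, 0.1162, 0.125) -> [218.   -2.9  58.6]
```

{"api": "send_rows", "payload": {"deltas": "40 0 0 0 0 0 0;50 0 0 0 0 0 0;50 0 0 0 0 0 0;45 0 0 0 0 0 0;31.5 0 0 0 0 0 0;0 0 0 0 0 0 0;0 0 30 0 0 0 0;0 0 20 0 0 0 0;0 0 4 0 0 0 0;0 0 0 0 0 0 0"}}

```text
time: 33.58
position: [0.494, 0.1149, 0.1275]
tool_rot: [0.699, 0.715, -0.0, -0.0]
ft_force: [-0.4, 0.1, -0.2]
grip_width: 0.0359
grip_force: 14.8
```

{"api": "send_rows", "payload": {"deltas": "0 0 1.5 0 0 0 0;0 0 1 0 0 0 0;0 0 0 0 0 0 0"}}

```text
time: 33.95
position: [0.4941, 0.1156, 0.1256]
tool_rot: [0.699, 0.715, 0.0, 0.0]
ft_force: [0.4, 0.2, -1.0]
grip_width: 0.0358
grip_force: 14.8
```

{"api": "send_rows", "payload": {"deltas": "0 0 1 0 0 0 0;0 0 0 0 0 0 0"}}

```text
time: 34.2
position: [0.4942, 0.1156, 0.1247]
tool_rot: [0.699, 0.715, 0.0, 0.0]
ft_force: [0.2, -0.3, 4.1]
grip_width: 0.0356
grip_force: 15.1
```

{"api": "send_rows", "payload": {"deltas": "0 0 0 0 0 0 1;0 0 0 0 0 0 1;0 0 0 0 0 0 1;0 0 -30 0 0 0 1;0 0 -50 0 0 0 1;-30 0 -25 0 0 0 1;-50 0 0 0 0 0 1;-55 0 0 0 0 0 1;-55 0 0 0 0 0 1;-50 0 0 0 0 0 1"}}

```text
time: 35.45
position: [0.4993, -0.1262, 0.2292]
tool_rot: [0.699, 0.715, 0.0, 0.0]
ft_force: [1.1, -0.1, -0.2]
grip_width: 0.0872
grip_force: 0.0
```

{"api": "send_rows", "payload": {"deltas": "-31 0 0 0 0 0 1;0 0 0 0 0 0 1;0 0 40 0 0 0 1;0 0 40 0 0 0 1;0 0 29 0 0 0 1;0 0 0 0 0 0 1;0 0 0 0 0 0 0;0 0 0 0 0 0 0;0 0 0 0 0 0 0;0 0 0 0 0 0 0"}}

```text
time: 36.7
position: [0.5005, -0.1555, 0.121]
tool_rot: [0.699, 0.715, 0.0, 0.001]
ft_force: [0.1, 0.1, -0.1]
grip_width: 0.0546
grip_force: 0.0
```

{"api": "send_rows", "payload": {"deltas": "0 0 0 0 0 0 0;0 0 0 0 0 0 0;0 0 0 0 0 0 0"}}

```text
time: 37.08
position: [0.5002, -0.1554, 0.1205]
tool_rot: [0.699, 0.715, -0.0, 0.0]
ft_force: [-1.0, -0.4, 4.6]
grip_width: 0.0458
grip_force: 14.8
```

```bash
python3 -c "
from h import *
go((.4949,.0491,.1275))
"
```

```text
t 37.08 pos [ 0.5002 -0.1554  0.1205] yaw_y 1.32 zax [ 0. -0. -1.] w 0.0458 F [-1.  -0.4  4.6] gf 14.8
(0.4949, 0.0491, 0.1275) -> [204.6  -0.6  -7. ]
```

{"api": "send_rows", "payload": {"deltas": "0 0 -20 0 0 0 0;0 0 -45 0 0 0 0;40 0 0 0 0 0 0;50 0 0 0 0 0 0;50 0 0 0 0 0 0;40 0 0 0 0 0 0;24.5 0 0 0 0 0 0;0 0 0 0 0 0 0;0 0 30 0 0 0 0;0 0 20 0 0 0 0"}}

```text
time: 38.33
position: [0.4955, 0.0482, 0.1343]
tool_rot: [0.699, 0.715, -0.0, -0.0]
ft_force: [-0.1, -0.6, -1.3]
grip_width: 0.0457
grip_force: 14.8
```

{"api": "send_rows", "payload": {"deltas": "0 0 4 0 0 0 0;0 0 2 0 0 0 0;0 0 0.5 0 0 0 0;0 0 0 0 0 0 0"}}

```text
time: 38.83
position: [0.4959, 0.049, 0.1294]
tool_rot: [0.699, 0.715, 0.0, 0.001]
ft_force: [0.5, 0.1, -1.0]
grip_width: 0.0458
grip_force: 14.8
```

{"api": "send_rows", "payload": {"deltas": "0 0 1 0 0 0 0;0 0 0 0 0 0 0"}}

```text
time: 39.08
position: [0.4958, 0.0491, 0.1284]
tool_rot: [0.699, 0.715, 0.0, 0.001]
ft_force: [-0.7, -0.3, 5.4]
grip_width: 0.0461
grip_force: 14.8
```

Contact; release, retreat high and look.

{"api": "send_rows", "payload": {"deltas": "0 0 0 0 0 0 1;0 0 0 0 0 0 1;0 0 0 0 0 0 1;0 0 -30 0 0 0 1;0 0 -50 0 0 0 1;-30 0 -50 0 0 0 1;-50 0 -20 0 0 0 1;-50 0 0 0 0 0 1;-30 0 0 0 0 0 1;0 0 0 0 0 0 1"}}

```text
time: 40.33
position: [0.4994, -0.1128, 0.2777]
tool_rot: [0.7, 0.714, 0.0, 0.0]
ft_force: [0.4, 0.0, -0.2]
grip_width: 0.0867
grip_force: 0.0
```

```bash
python3 - <<'E'
from h import *
for n in("side","top"):
    c=robot.camera(n)
    cv2.imwrite(f"pics/{n}4.png",cv2.resize(c["image"][120:320,170:450,::-1],None,fx=2.5,fy=2.5,interpolation=cv2.INTER_CUBIC))
    w=world(c)
    for t,(x,y,z) in dict(salt=(.494,.118,.098),slim=(.493,.186,.113),stout=(.496,.051,.106)).items():
        s=w[(np.hypot(w[:,0]-x,w[:,1]-y)<.032)&(w[:,2]>z-.008)]
        if len(s)>9:
            b=(np.percentile(s,1,axis=0)+np.percentile(s,99,axis=0))/2
            print(n,t,len(s),b[:2].round(4),"ztop",np.percentile(s[:,2],90).round(3))
    for r in robot.cut_out(n,"flat_tin")[:1]:
        s=world(c,r["region"]); print("tin",((s.min(0)+s.max(0))/2).round(3),np.percentile(s[:,2],90))
go()
E
```

```text
side salt 90 [0.4934 0.118 ] ztop 0.097
side slim 228 [0.4922 0.1853] ztop 0.114
side stout 215 [0.4948 0.052 ] ztop 0.107
tin [ 0.478 -0.336  0.029] 0.040848005720820944
top salt 113 [0.494  0.1125] ztop 0.099
top slim 215 [0.4929 0.1806] ztop 0.116
top stout 260 [0.4958 0.0474] ztop 0.11
tin [ 0.478 -0.316  0.03 ] 0.04246915910705032
t 40.52 pos [ 0.4988 -0.1096  0.2775] yaw_y 1.38 zax [-0.001  0.001 -1.   ] w 0.0871 F [ 0.6  0.2 -0.4] gf 0.0
```

View pics/side4.png

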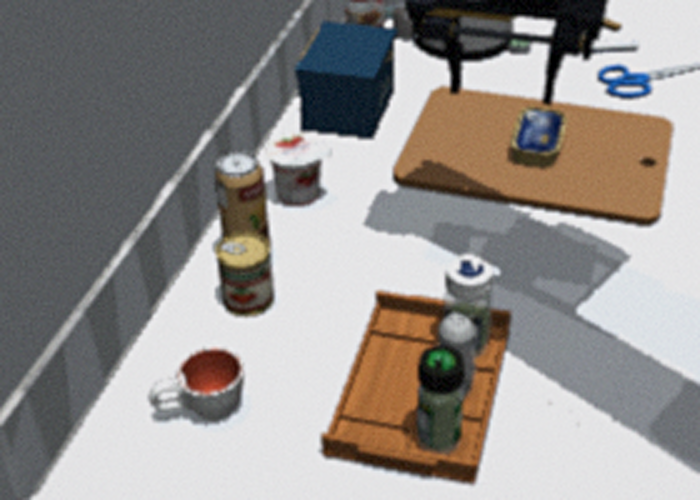

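All three jars are back upright in the compartments they came from (around pixel (440–470, 270–400)), within about 1 mm of where they started. The tin lies on the board at (540,135).

```bash
python3 -c "
from rig import robot
print(robot.hand_in())"
```

```text
the job is handed in; nothing more can be done
None
```

I handed the job in at about 41 s of the 144 s allowed. On the last camera check the flat tin lay label up in the middle of the board, and the shaker and both jars stood upright within about 2 mm of where they started. I got no verdict back from the hand-in.

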